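Check the topping-jar lids and shelve the jars

ROBOT

A 6-joint arm with a two-finger parallel gripper is mounted at the origin on the work surface. World frame = base frame: x ahead of the robot, y to its left, z up, the work surface at z = 0. Lengths are in m, angles in rad, forces in N, time in s.
With the tool pointing down it reaches from about 0.375 to 0.9 m from the base axis. Payload 3.1 kg.
Tool frame: the origin (TCP) lies at the very end of the fingers, on their centre line; the grasp point (between the pads) lies 19 mm behind it; z points along the fingers, y is the line along which they close (so a half turn about z gives the same grasp; the last joint's range is limited). The gripper opens to 87 mm and grips with 3 to 60 N. Pads are 19 mm wide; open, the fingers measure 117 mm over their backs; the gripper's body (75 mm by 190 mm) begins 51 mm behind the grasp point.
Start: joints at [-1.282, 0.527, 1.433, -0, 1.181, -0.178], TCP at [0.281, -0.558, 0.223] pointing down, gripper open.
Joint ranges: [-3.08, 3.08], [-0.75, 2.2], [0.22, 2.44], [-1.43, 4.57], [0, 2.65], [-2.85, 2.85]. Speed limits (rad/s): [2.79, 2.79, 3.14, 3.14, 3.14, 3.14].

INTERFACE

Orientations are given as a rotation vector (axis times angle).
In Python, from workcell import sense, snapshot, calibration, job_done gives the robot as it stands.
- The arm moves only by the tool send_rows, never from a script. Its argument "targets" is a list of rows, each a list of 3 entries, a list of its own where there are three numbers: the opening, from 0 (shut) to 1 (fully open), then the shift along the tool's x, y, z in mm, then the turn about the tool's z in degrees. A call has 1 to 12 rows; each row is the pose to reach, as a shift and turn from the pose commanded when the call began, along the tool's axes at that moment; what a row does not reach only later rows make up. A row lasts 1/12 s, in which the tool goes at most 41.7 mm and 7.16 degrees, less where a joint would pass 70% of its speed; a pose out of reach is approached as far as the arm can. A call with a gripper value outside its range is refused whole. The fingers move at their own pace and stop on an object; "newtons" is the grip in N (left out, the last holds). Time passes only in rows, so rows that repeat a pose let the fingers close. It gives the time, the measured TCP pose, the force, the opening and the grip force at its end, in the units of the state.
- sense(): the state, without advancing time (a new reading comes with each control period).
- snapshot(name): name is "side" or "top"; returns the picture (400x640x3 uint8, red, green, blue); there is no depth.
- calibration(name): a dict with "fx", "fy", "cx", "cy" (pixels), "distortion" ([k1, k2, p1, p2, k3] as OpenCV has them; the pictures are not rectified), "R" (3x3) and "t" (3): a world point X has camera coordinates R X + t. Camera axes: x right, y down, z forward; pixel columns grow to the right and rows downward; lengths in m; the calibration is good to about 2 mm. A picture is of the moment at which its call begins. calibration takes no time and is no camera call.
- job_done(): hands the job in; it is judged then, once.
The state is a dict: "time": time; "joint_positions": joint angles; "qvel": joint speeds; "tau": joint torques, N m; "tcp_pos": TCP position; "ee_rot": TCP orientation; "force": force on the tool from outside, world axes, zero at the start; "torque": the same for the moment, N m; "width": finger opening in m; "gripper_force": force on a finger pad.
Only numpy, scipy, OpenCV 4.12 (cv2) and the standard library are available. Lean on these libraries where they do the work, as an engineer would, in place of code of your own. Each camera call takes 0.05 s, during which the arm holds its last target. There are 200 camera calls.

TASK

Some of the three topping jars may have a loose screw lid, which you can feel by trying to turn it clockwise. Screw every loose lid fully home before its jar goes on the shelf, and set all three jars gently down on the steel riser shelf, upright and wholly on its flat top, leaving everything else on the counter where it is.

Things in the scene. Friction and masses are not known exactly. Their poses are not given: they have to be found in the camera images.
- jar_a: One of three identical round topping jars of amber glass with a blank paper label and a fluted steel screw lid, 0.5 to 0.7 kg, loose and upright on the counter. Body 68 mm diameter to 70 mm height, then a shoulder narrowing to a 47 mm neck at 88 mm height; 120 mm tall over the tight lid. Origin: centre of the underside, z up.
- jar_b: Another of the three identical amber jars (sizes as jar_a), loose on the counter. Origin: centre of the underside, z up.
- jar_c: Another of the three identical amber jars (sizes as jar_a), loose on the counter. Origin: centre of the underside, z up.
- lid_a (a joint): How far the lid of jar_a is unscrewed, rad: 0 = tight at its stop, grows anticlockwise seen from above (clockwise tightens), at most 1.7 (it cannot come off). It stays where it is left. Among the three jars some lids are loose and some tight; a loose one starts at 0.25 to 1.25.
- lid_b (a joint): How far the lid of jar_b is unscrewed, rad: 0 = tight at its stop, grows anticlockwise seen from above (clockwise tightens), at most 1.7 (it cannot come off). Turning a loose lid takes about 0.05 N m; the standing jar's weight on the counter holds the jar against that. Once the lid is tight, jar and lid turn together. The same for all three.
- lid_c (a joint): How far the lid of jar_c is unscrewed, rad: 0 = tight at its stop, grows anticlockwise seen from above (clockwise tightens), at most 1.7 (it cannot come off). All lids sink 1 mm per rad as they are tightened: follow down or press lightly, for a jar that is drawn up off the counter turns with its lid and does not tighten.
- lid_a_mid (a point): Centre of the lid of jar_a, on its axis at half height. Lid 54 mm diameter, 24 mm high, from 96 to 120 mm above the jar's underside when tight (so this point is 108 mm above it). Below the lid the neck is free down to about 86 mm. The whole jar can be lifted by its lid.
- lid_b_mid (a point): Centre of the lid of jar_b, on its axis at half height (108 mm above the jar's underside when tight); sizes as lid_a.
- lid_c_mid (a point): Centre of the lid of jar_c, on its axis at half height (108 mm above the jar's underside when tight); sizes as lid_a.
- shelf: Fixed low steel counter riser to the robot's left, 370 mm long (its x), 150 mm deep (its y), flat top 80 mm above the counter. A 5 mm wire gallery 25 mm high runs along its +y long side and both ends, leaving 355 by 140 mm clear; the -y side is open. Origin: centre of its footprint, at counter level, z up.
- shelf_top (a point): Centre of the riser's top surface, same axes as the riser. The top has room for three jars in a row along x about 115 mm apart.
- parfait: Leave alone. Fluted glass parfait dish on a foot, 82 mm diameter, 150 mm tall. Origin: centre of the underside.
- scoop: Leave alone. Steel ice cream scoop lying on the counter, about 205 mm long along its x (bowl at +x), 60 mm wide, 31 mm high. Origin: under its middle.
- squeeze_bottle: Leave alone. Red plastic squeeze bottle with a pointed nozzle, 66 mm diameter, 205 mm tall. Origin: centre of the underside.
- straw_holder: Leave alone. Chrome straw holder full of straws, 100 mm foot, 200 mm tall over the straws. Origin: centre of the underside.
- shaker: Leave alone. Glass salt shaker with a steel top, 44 mm diameter, 78 mm tall. Origin: centre of the underside.
- napkin_box: Leave alone. Chrome napkin dispenser, 110 by 130 mm, 178 mm tall. Origin: centre of the underside.
- carriage: Leave alone. Small chrome carriage (50 by 70 mm, knob on top, top 69 mm above the counter) on a 420 mm steel slide rail lying fore and aft at the right of the counter. Origin: on the rail, 28 mm above the counter.
Things that resemble listed ones, but are neither listed nor needed, are in the scene too. Leave any blue look-alike of the jar_b alone.

How it is judged:
At the end, for the whole second after the job is handed in: All lids within 0.1 rad of tight; all jars still and upright (tilt under 0.06 rad) on the riser's top, underside within 4 mm of it, centre within 150 mm of the shelf's centre along it and, across it, within 44 mm towards the open side and 40 mm towards the gallery (value of joint each of lid_a, lid_b, lid_c below 0.1 rad and x of jar_a in the frame of shelf_top between -0.15 and 0.15 m and y of jar_a in the frame of shelf_top between -0.044 and 0.04 m and z of jar_a in the frame of shelf_top between -0.004 and 0.004 m and angle between each of jar_a, jar_b, jar_c's own z axis and vertical below 0.06 rad and linear speed of each of jar_a, jar_b, jar_c below 0.02 m/s and x of jar_b in the frame of shelf_top between -0.15 and 0.15 m and y of jar_b in the frame of shelf_top between -0.044 and 0.04 m and z of jar_b in the frame of shelf_top between -0.004 and 0.004 m and x of jar_c in the frame of shelf_top between -0.15 and 0.15 m and y of jar_c in the frame of shelf_top between -0.044 and 0.04 m and z of jar_c in the frame of shelf_top between -0.004 and 0.004 m); the robot touches nothing.
It fails at once if a jar is stood on the shelf while its lid is still loose (over 0.1 rad) ((contact force between jar_a and shelf above 0.5 N and value of joint lid_a above 0.1 rad) or (contact force between jar_b and shelf above 0.5 N and value of joint lid_b above 0.1 rad) or (contact force between jar_c and shelf above 0.5 N and value of joint lid_c above 0.1 rad)).
It fails at once if a jar is tipped over (more than about 35 degrees) (angle between any of jar_a, jar_b, jar_c's own z axis and vertical above 0.6 rad).
It fails at once if a jar is dropped or banged onto the shelf or another jar (over 70 N) (contact force between any of jar_a, jar_b, jar_c and shelf above 70 N or contact force between jar_a and jar_b above 70 N or contact force between any of jar_a, jar_b and jar_c above 70 N).
It fails at once if one of the other things on the counter is shifted more than 25 mm or knocked over (distance of any of parfait, scoop, squeeze_bottle, straw_holder, shaker, napkin_box, carriage from where it was at the start of the episode above 0.025 m or angle between any of parfait, scoop, squeeze_bottle, straw_holder, shaker, napkin_box's own z axis and vertical above 0.5 rad).
It also fails if it takes over 72 s, if anything falls off the work surface, if the arm or the gripper's body presses on something with over 40 N, if the wrist force passes 120 N, or if a joint passes its speed limit or range.

## Working session

There is one attempt and no reset: what is moved stays moved. The work goes in short steps, Python scripts to look and compute and a tool call to move; the robot and the scene stay as the last step left them, time stands still between calls to the robot, and variables do not carry over. Pictures are saved under pics/ and viewed, at most 10 in all, crops included, and the job is handed in when it is done.

Besides the shell and the picture viewer there is one more tool, called after ">>>" by a JSON object that holds its "method" and its "body", one argument or row to a line. send_rows: Moves the arm, as the interface text tells. Its arguments: {"type":"object","properties":{"targets":{"type":"array","items":{"type":"array"}},"newtons":{"type":"number"}},"required":["targets"]}

```bash
ls; mkdir -p pics; python3 - <<'E'
from workcell import *
import cv2
for n in("top","side"):
    cv2.imwrite(f"pics/{n}0.png",snapshot(n)[:,:,::-1]); c=calibration(n); print(n,c)
s=sense(); print({k:s[k] for k in("time","tcp_pos","ee_rot","width","force")})
E
```

```text
pics
top {'fx': 389.519952736618, 'fy': 389.519952736618, 'cx': 313.82099853429395, 'cy': 202.52636574047733, 'distortion': array([-0.04356786,  0.        ,  0.        ,  0.        ,  0.        ]), 'R': array([[ 0.01167717, -0.99973031,  0.02007339],
       [-0.99745364, -0.01305835, -0.07011213],
       [ 0.07035535, -0.01920357, -0.99733713]]), 't': array([-0.17552837,  0.57707205,  1.06057171])}
side {'fx': 400.78862596074174, 'fy': 400.78862596074174, 'cx': 312.8198479709121, 'cy': 203.70552983841787, 'distortion': array([-0.09451329,  0.        ,  0.        ,  0.        ,  0.        ]), 'R': array([[-0.8580872 , -0.51326535,  0.0156538 ],
       [-0.38253225,  0.61859386, -0.6863022 ],
       [ 0.34257179, -0.59489522, -0.72714802]]), 't': array([0.41419834, 0.3954616 , 1.15578673])}
{'time': 0.1, 'tcp_pos': array([ 0.28110073, -0.55748435,  0.22165264]), 'ee_rot': array([-3.05449265e+00, -7.26125713e-01,  1.75199928e-04]), 'width': 0.08681961060387826, 'force': array([-0.41998963,  0.08101947,  0.06820316])}
```

View pics/top0.png

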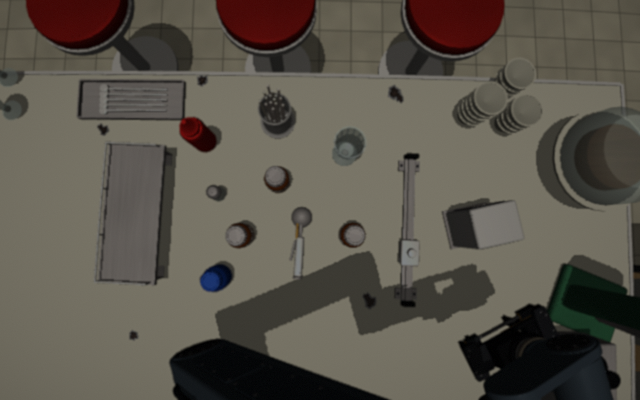

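View pics/side0.png

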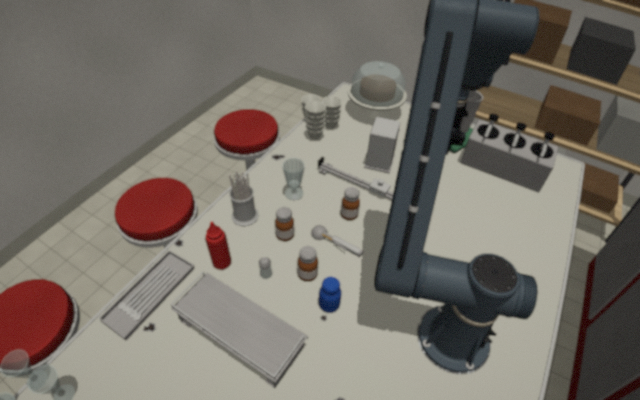

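The top view shows three amber jars with steel lids at about (277,178), (239,235) and (352,235). The same jars are in the side view at (285,222), (308,263) and (350,203). Possible mix-ups are the blue jar at (216,277), the shaker at (213,192) and the parfait at (348,146), none of which I'll touch. The riser is at about (132,213). Next I'll check these in a close crop.

```bash
python3 - <<'E'
import cv2,numpy as np
a=cv2.imread("pics/top0.png"); b=cv2.imread("pics/side0.png")
f=lambda i,x,y,w,h,s:cv2.convertScaleAbs(cv2.resize(i[y:y+h,x:x+w],None,fx=s,fy=s,interpolation=cv2.INTER_CUBIC),alpha=1.4)
cv2.imwrite("pics/tc.png",f(a,210,150,160,110,5))
cv2.imwrite("pics/ts.png",f(a,90,130,90,160,3.75))
cv2.imwrite("pics/sc.png",f(b,165,175,200,150,4))
E
```

```text
(no output)
```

View pics/tc.png

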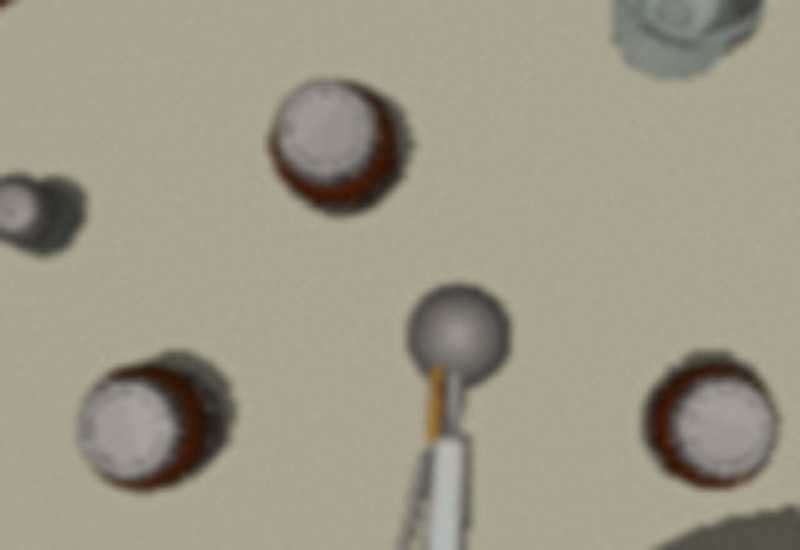

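View pics/ts.png

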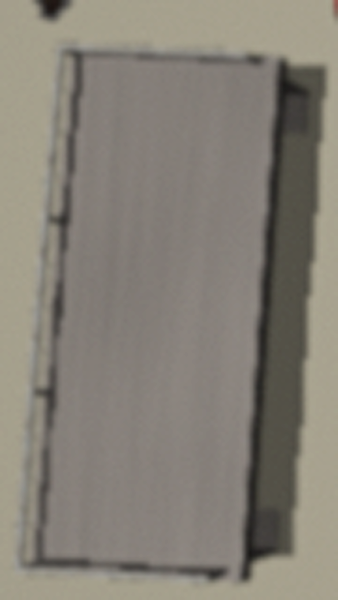

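View pics/sc.png

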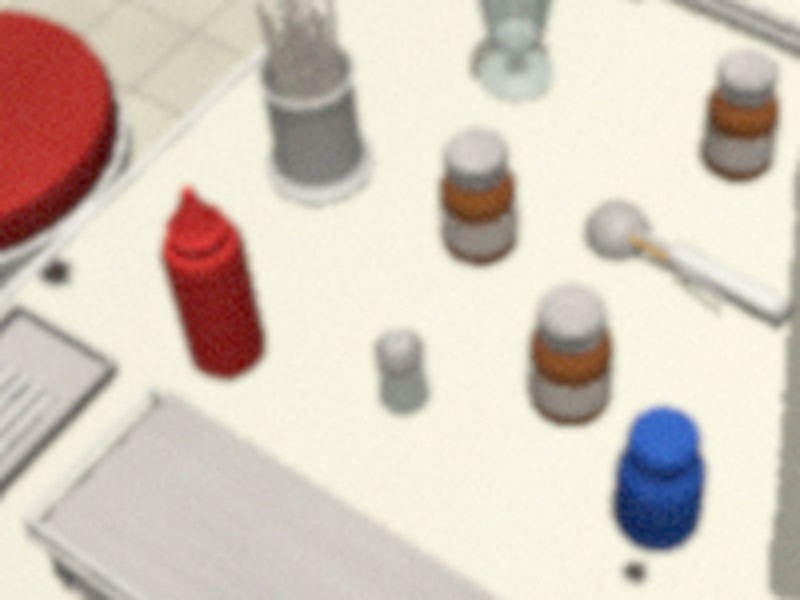

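The crops confirm three amber jars with steel lids and no amber decoys; the blue jar is separate. In the top crop the lid centres are at (326,129), (129,428) and (724,428). The riser's open edge runs from (276,62) to (243,572).

```bash
cat > h.py <<'E'
import cv2,numpy as np
from workcell import *
def ray(n,uv):
    c=calibration(n);K=np.array([[c["fx"],0,c["cx"]],[0,c["fy"],c["cy"]],[0,0,1]])
    p=cv2.undistortPoints(np.array([[uv]],float),K,c["distortion"])[0,0]
    return -c["R"].T@c["t"], c["R"].T@np.r_[p,1]
def at(n,uv,z):
    o,d=ray(n,uv); return o+d*(z-o[2])/d[2]
def tri(u1,u2):
    A=[];b=[]
    for n,u in(("top",u1),("side",u2)):
        o,d=ray(n,u);d/=np.linalg.norm(d);P=np.eye(3)-np.outer(d,d);A.append(P);b.append(P@o)
    return np.linalg.lstsq(np.vstack(A),np.hstack(b),rcond=None)[0]
cr=lambda u,x0,y0,s:((u[0]+.5)/s-.5+x0,(u[1]+.5)/s-.5+y0)
def pose():
    from scipy.spatial.transform import Rotation as R
    s=sense();return s,R.from_rotvec(s["ee_rot"]).as_matrix()
def goto(x,y,z,yaw=None):  # shift in tool mm; yaw= desired direction of tool y (deg, mod 180)
    s,M=pose();d=M.T@(np.array([x,y,z])-s["tcp_pos"])*1000
    ty=np.degrees(np.arctan2(M[1,1],M[0,1]));
    t=None
    if yaw is not None: t=-((yaw-ty+90)%180-90)
    print("t",s["time"],"tcp",s["tcp_pos"].round(4),"shift",d.round(1),"ty",round(ty,1),"turn",t,"q6",s["joint_positions"][5].round(3),"w",s["width"].round(4),"F",s["force"].round(1),"T",s["torque"].round(3))
E
python3 - <<'E'
from h import *
np.set_printoptions(suppress=True,precision=4)
T={"A":(326,129),"B":(129,428),"C":(724,428)};S={"A":(477,150),"B":(571,308),"C":(747,70)}
for k in T:
    u=cr(T[k],210,150,5);print(k,at("top",u,.1203),at("side",cr(S[k],165,175,4),.1203),tri(u,cr(S[k],165,175,4)))
P={k:at("top",cr(u,90,130,3.75),z) for k,u,z in(("fTop",(278,64),.08),("fBot",(243,574),.08),("gTop",(64,48),.105),("gBot",(22,572),.105))}
print(P)
for a,b in(("fTop","fBot"),("gTop","gBot"),("fTop","gTop"),("fBot","gBot")):print(a,b,np.linalg.norm((P[a]-P[b])[:2]))
d=(P["fTop"]-P["fBot"]);print("ang",np.degrees(np.arctan2(d[1],d[0])), "mean",sum(P.values())/4)
for n,u in(("blue",(214,276)),("shaker",(211.5,191)),("bottle",(203,140)),("scoopend",(299,277)),("scoopbowl",(301.5,216)),("parfait",(348,150))):print(n,at("top",u,.05))
s,M=pose();print(M)
goto(.4,0,.3,90)
E
```

```text
A [ 0.6399 -0.0667  0.1203] [ 0.6367 -0.067   0.1203] [ 0.6387 -0.0673  0.1193]
B [0.4876 0.0292 0.1203] [0.4861 0.0303 0.1203] [0.4872 0.0293 0.1185]
C [ 0.4911 -0.2697  0.1203] [ 0.489  -0.2687  0.1203] [ 0.4904 -0.2702  0.1183]
{'fTop': array([0.7185, 0.2331, 0.08  ]), 'fBot': array([0.3611, 0.244 , 0.08  ]), 'gTop': array([0.723, 0.374, 0.105]), 'gBot': array([0.3632, 0.3857, 0.105 ])}
fTop fBot 0.35757312727940027
gTop gBot 0.3599924969666272
fTop gTop 0.14099607709765075
fBot gBot 0.1417212276659137
ang -1.7522292541989604 mean [0.5415 0.3092 0.0925]
blue [0.3771 0.0964 0.05  ]
shaker [0.6049 0.1095 0.05  ]
bottle [0.7447 0.1373 0.05  ]
scoopend [ 0.3771 -0.1305  0.05  ]
scoopbowl [ 0.5403 -0.135   0.05  ]
parfait [ 0.7228 -0.2598  0.05  ]
[[ 0.893   0.45   -0.0006]
 [ 0.45   -0.893   0.0019]
 [ 0.0003 -0.0019 -1.    ]]Traceback (most recent call last):
  File "<stdin>", line 12, in <module>
  File "h.py", line 23, in goto
    print("t",s["time"],"tcp",s["tcp_pos"].round(4),"shift",d.round(1),"ty",round(ty,1),"turn",t,"q6",s["joint_positions"][5].round(3),"w",s["width"].round(4),"F",s["force"].round(1),"T",s["torque"].round(3))
                                                                                                                                           ^^^^^^^^^^^^^^^^
AttributeError: 'float' object has no attribute 'round'
```

```bash
sed -i 's/s\["joint_positions"\]\[5\].round(3)/round(float(s["joint_positions"][5]),3)/; s/s\["width"\].round(4)/round(s["width"],4)/; s/"T",s\["torque"\].round(3)/"T",np.round(s["torque"],3)/' h.py; python3 -c "
from h import *
goto(.490,-.270,.19,16)"
```

```text
t 0.1 tcp [ 0.2811 -0.5575  0.2217] shift [ 315.9 -162.7   32.1] ty -63.3 turn -79.25526456456424 q6 -0.178 w 0.0868 F [-0.4  0.1  0.1] T [-0.029 -0.074  0.011]
```

>>> {"method": "send_rows", "body": {
  "targets": [
    [1, [35, -18, 0], -7],
    [1, [70, -36, 0], -14],
    [1, [105, -54, 0], -21],
    [1, [140, -72, 0], -28],
    [1, [175, -90, 0], -35],
    [1, [210, -108, 0], -42],
    [1, [245, -126, 10], -49],
    [1, [280, -144, 20], -56],
    [1, [305, -157, 28], -63],
    [1, [314, -162, 32], -70],
    [1, [316, -163, 32], -76],
    [1, [316, -163, 32], -79]
  ],
  "newtons": 25
}}

```text
time: 1.1
tcp_pos: [0.4904, -0.2684, 0.1896]
ee_rot: [-1.886, -2.51, -0.0]
force: [0.5, -0.2, 0.7]
width: 0.0871
gripper_force: 0.0
```

```bash
python3 -c "
from h import *
goto(.490,-.270,.089,16)
t=cv2.resize(snapshot('top')[180:300,260:440],None,fx=4,fy=4); 
s=cv2.resize(snapshot('side')[140:260,280:460],None,fx=4,fy=4)
cv2.imwrite('pics/c1.png',np.hstack([t,s])[:,:,::-1][:, :1440:])
cv2.imwrite('pics/c1.png',cv2.resize(np.hstack([t,s]),(800,267))[:,:,::-1])"
```

```text
t 1.1 tcp [ 0.4904 -0.2684  0.1896] shift [ -1.6  -0.7 100.6] ty 16.2 turn 0.1542184244432292 q6 -0.983 w 0.0871 F [ 0.5 -0.2  0.7] T [-0.034 -0.12   0.019]
```

View pics/c1.png

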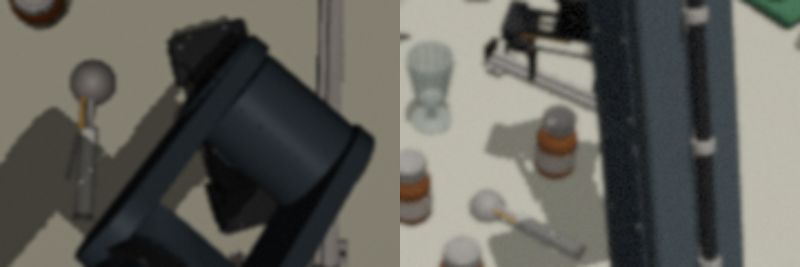

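The arm hides jar C from above. In the side view the jar is untouched and the gripper is clear of everything, so I'll go down.

>>> {"method": "send_rows", "body": {
  "targets": [
    [1, [-2, -1, 25], 0],
    [1, [-2, -1, 50], 0],
    [1, [-2, -1, 70], 0],
    [1, [-2, -1, 85], 0],
    [1, [-2, -1, 95], 0],
    [1, [-2, -1, 100], 0],
    [1, [-2, -1, 100], 0],
    [0, [-2, -1, 100], 0],
    [0, [-2, -1, 100], 0],
    [0, [-2, -1, 100], 0],
    [0, [-2, -1, 100], 0],
    [0, [-2, -1, 100], 0]
  ],
  "newtons": 25
}}

```text
time: 2.2
tcp_pos: [0.49, -0.2728, 0.0912]
ee_rot: [1.895, 2.504, -0.0]
force: [0.1, -0.2, 0.2]
width: 0.0615
gripper_force: 0.0
```

```bash
python3 -c "
from h import *
goto(.490,-.270,.089,16);print(sense()['gripper_force'])"
```

```text
t 2.2 tcp [ 0.49   -0.2728  0.0912] shift [2.7 0.7 2.2] ty 15.7 turn -0.2545538405009893 q6 -0.982 w 0.0615 F [ 0.1 -0.2  0.2] T [ 0.041 -0.149 -0.036]
0.0
```

>>> {"method": "send_rows", "body": {
  "targets": [
    [0, [1, 0, 1], 0],
    [0, [1, 0, 1], 0],
    [0, [1, 0, 1], 0],
    [0, [1, 0, 1], 0],
    [0, [1, 0, 1], 0]
  ]
}}

```text
time: 2.62
tcp_pos: [0.4901, -0.2718, 0.0899]
ee_rot: [1.896, 2.503, 0.001]
force: [3.0, 0.1, 2.6]
width: 0.0534
gripper_force: 25.0
```

```bash
python3 -c "
from h import *
goto(.490,-.270,.089,16);print(sense()['gripper_force'])"
```

```text
t 2.6167 tcp [ 0.4901 -0.2718  0.0899] shift [1.7 0.4 0.9] ty 15.7 turn -0.26534360344406593 q6 -0.981 w 0.0534 F [3.  0.1 2.6] T [ 0.138 -0.496 -0.037]
24.99943488277495
```

>>> {"method": "send_rows", "body": {
  "targets": [
    [0, [0, 0, 0.5], 3],
    [0, [0, 0, 1], 6],
    [0, [0, 0, 1], 9],
    [0, [0, 0, 1], 12]
  ]
}}

```text
time: 2.95
tcp_pos: [0.4901, -0.2718, 0.0895]
ee_rot: [2.149, 2.289, 0.001]
force: [1.9, 1.4, 5.7]
width: 0.0533
gripper_force: 25.0
```

```bash
python3 -c "
from h import *
goto(.490,-.270,.089,16)"
```

```text
t 2.95 tcp [ 0.4901 -0.2718  0.0895] shift [1.8 0.  0.5] ty 3.6 turn -12.395731462571192 q6 -0.769 w 0.0533 F [1.9 1.4 5.7] T [ 0.213 -0.28   0.05 ]
```

>>> {"method": "send_rows", "body": {
  "targets": [
    [0, [0, 0, 0.1], 6],
    [0, [0, 0, 0.3], 12],
    [0, [0, 0, 0.4], 18],
    [0, [0, 0, 0.5], 24],
    [0, [0, 0, 0.5], 30],
    [0, [0, 0, 0.6], 36]
  ]
}}

```text
time: 3.45
tcp_pos: [0.4899, -0.2717, 0.0889]
ee_rot: [2.754, 1.51, 0.001]
force: [1.8, 0.9, 6.6]
width: 0.0534
gripper_force: 25.0
```

```bash
python3 -c "
from h import *
goto(.490,-.270,.089,16)"
```

```text
t 3.45 tcp [ 0.4899 -0.2717  0.0889] shift [ 1.5 -0.8 -0.1] ty -32.5 turn -48.53463599913607 q6 -0.138 w 0.0534 F [1.8 0.9 6.6] T [ 0.198 -0.161  0.028]
```

>>> {"method": "send_rows", "body": {
  "targets": [
    [0, [0, 0, 0], 6],
    [0, [0, 0, 0], 12],
    [0, [0, 0, 0], 18],
    [0, [0, 0, 0], 24],
    [0, [0, 0, 0], 30]
  ]
}}

```text
time: 3.87
tcp_pos: [0.4895, -0.272, 0.0888]
ee_rot: [3.05, 0.747, -0.0]
force: [0.1, 0.6, 6.1]
width: 0.0533
gripper_force: 25.0
```

```bash
python3 -c "
from h import *
goto(.490,-.270,.089,16)"
```

```text
t 3.8667 tcp [ 0.4895 -0.272   0.0888] shift [ 1.4 -1.5 -0.2] ty -62.5 turn -78.47694846630412 q6 0.385 w 0.0533 F [0.1 0.6 6.1] T [0.041 0.01  0.162]
```

>>> {"method": "send_rows", "body": {
  "targets": [
    [0, [0, 0, 0], 5],
    [0, [0, 0, 0], 10],
    [0, [0, 0, 0], 15]
  ]
}}

```text
time: 4.12
tcp_pos: [0.4895, -0.272, 0.0888]
ee_rot: [3.122, 0.344, 0.0]
force: [0.2, 0.1, 6.1]
width: 0.0532
gripper_force: 25.0
```

```bash
python3 -c "
from h import *
goto(.54,.308,.089,16)"
```

```text
t 4.1167 tcp [ 0.4895 -0.272   0.0888] shift [ 175.5 -555.1   -0.9] ty -77.4 turn 86.5686917820467 q6 0.646 w 0.0532 F [0.2 0.1 6.1] T [0.068 0.05  0.158]
```

Jar C was loose. The torque stepped from about 0.03 to 0.16 N m and then stayed flat while the jar turned with its lid, so it is tight now. I'll lift it and carry it to the far slot.

>>> {"method": "send_rows", "body": {
  "targets": [
    [0, [0, 0, -10], 0],
    [0, [0, 0, -35], 0],
    [0, [0, 0, -70], 0],
    [0, [0, 0, -105], 0],
    [0, [0, 0, -140], 0],
    [0, [5, -10, -160], 0],
    [0, [20, -37, -162], 0],
    [0, [38, -71, -162], 0],
    [0, [57, -105, -162], 0],
    [0, [76, -140, -162], 0],
    [0, [95, -175, -162], 0],
    [0, [114, -211, -162], 0]
  ]
}}

```text
time: 5.12
tcp_pos: [0.5519, -0.0386, 0.2484]
ee_rot: [-3.12, -0.351, 0.009]
force: [0.7, -1.4, -6.6]
width: 0.0534
gripper_force: 25.0
```

```bash
python3 -c "
from h import *
goto(.653,.305,.25)"
```

```text
t 5.1167 tcp [ 0.5519 -0.0386  0.2484] shift [ 175.  -312.5   -1.9] ty -77.2 turn None q6 1.075 w 0.0534 F [ 0.7 -1.4 -6.6] T [ 0.024 -0.065 -0.022]
```

>>> {"method": "send_rows", "body": {
  "targets": [
    [0, [19, -35, 0], 0],
    [0, [38, -70, 0], 0],
    [0, [57, -105, 0], 0],
    [0, [76, -140, 0], 0],
    [0, [95, -175, 0], 0],
    [0, [114, -210, 0], 0],
    [0, [133, -245, 0], 0],
    [0, [150, -277, 0], 0],
    [0, [162, -300, 0], 0],
    [0, [169, -312, 0], 0],
    [0, [171, -316, 0], 0],
    [0, [171, -316, 0], 0]
  ]
}}

```text
time: 6.12
tcp_pos: [0.6493, 0.3058, 0.2474]
ee_rot: [3.12, 0.354, -0.009]
force: [0.5, -0.7, -7.6]
width: 0.0532
gripper_force: 25.0
```

```bash
python3 -c "
from h import *
goto(.653,.305,.1688)
cv2.imwrite('pics/p1.png',cv2.resize(snapshot('side')[150:400,120:400],None,fx=2.4,fy=2.4,interpolation=cv2.INTER_CUBIC)[:,:,::-1])"
```

```text
t 6.1167 tcp [0.6493 0.3058 0.2474] shift [ 3.9  1.5 78.6] ty -77.1 turn None q6 1.63 w 0.0532 F [ 0.5 -0.7 -7.6] T [-0.007  0.039 -0.021]
```

View pics/p1.png

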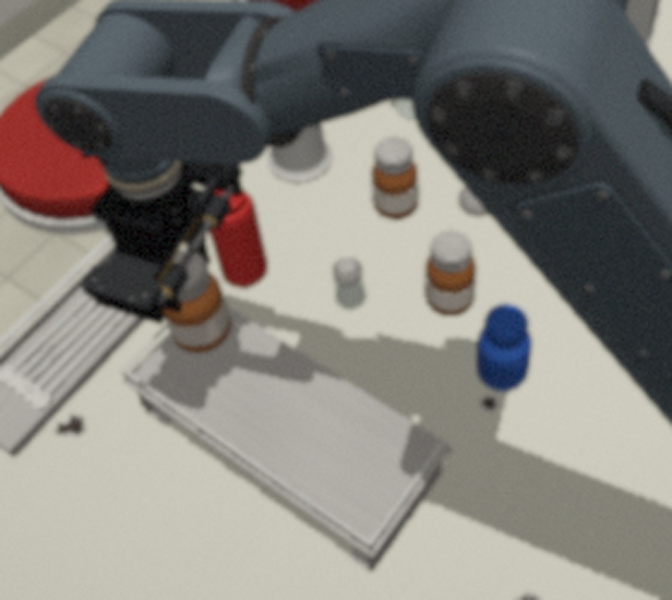

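Jar C hangs upright at about (200,320), above the far end of the shelf and clear of the bottle at (238,240). I'll lower it gently.

>>> {"method": "send_rows", "body": {
  "targets": [
    [0, [2, 1, 20], 0],
    [0, [4, 1, 42], 0],
    [0, [4, 1, 60], 0],
    [0, [4, 1, 70], 0],
    [0, [4, 1, 74], 0],
    [0, [4, 1, 75], 0],
    [0, [4, 1, 76], 0]
  ]
}}

```text
time: 6.75
tcp_pos: [0.6559, 0.3046, 0.1749]
ee_rot: [-3.122, -0.348, -0.002]
force: [0.3, 0.6, -6.4]
width: 0.0532
gripper_force: 25.0
```

```bash
python3 -c "
from h import *
goto(.653,.305,.1688)"
```

```text
t 6.75 tcp [0.6559 0.3046 0.1749] shift [-2.8 -1.   6.1] ty -77.3 turn None q6 1.63 w 0.0532 F [ 0.3  0.6 -6.4] T [ 0.005 -0.024 -0.006]
```

>>> {"method": "send_rows", "body": {
  "targets": [
    [0, [-2, 0, 1], 0],
    [0, [-2, 0, 2], 0],
    [0, [-2, 0, 3], 0],
    [0, [-2, 0, 4], 0],
    [0, [-2, 0, 4], 0]
  ]
}}

```text
time: 7.17
tcp_pos: [0.6533, 0.3049, 0.1701]
ee_rot: [-3.122, -0.349, -0.0]
force: [0.9, -1.3, -6.8]
width: 0.0534
gripper_force: 25.0
```

```bash
python3 -c "
from h import *
goto(.653,.305,.1688)"
```

```text
t 7.1667 tcp [0.6533 0.3049 0.1701] shift [-0.3 -0.2  1.3] ty -77.2 turn None q6 1.63 w 0.0534 F [ 0.9 -1.3 -6.8] T [0.004 0.035 0.033]
```

>>> {"method": "send_rows", "body": {
  "targets": [
    [0, [0, 0, 0.7], 0],
    [0, [0, 0, 1.4], 0],
    [0, [0, 0, 2], 0],
    [0, [0, 0, 2.2], 0]
  ]
}}

```text
time: 7.5
tcp_pos: [0.6537, 0.3049, 0.169]
ee_rot: [-3.122, -0.349, -0.002]
force: [-0.4, -0.3, 0.6]
width: 0.0535
gripper_force: 25.0
```

```bash
python3 -c "
from h import *
goto(.653,.305,.1688)"
```

```text
t 7.5 tcp [0.6537 0.3049 0.169 ] shift [-0.7 -0.2  0.2] ty -77.3 turn None q6 1.63 w 0.0535 F [-0.4 -0.3  0.6] T [-0.084  0.254 -0.005]
```

>>> {"method": "send_rows", "body": {
  "targets": [
    [1, [0, 0, 0], 0],
    [1, [0, 0, 0], 0],
    [1, [0, 0, 0], 0],
    [1, [0, 0, 0], 0],
    [1, [0, 0, -2], 0],
    [1, [0, 0, -15], 0],
    [1, [0, 0, -40], 0],
    [1, [0, 0, -65], 0],
    [1, [0, 0, -75], 0]
  ]
}}

```text
time: 8.25
tcp_pos: [0.6555, 0.3055, 0.2481]
ee_rot: [-3.121, -0.349, -0.013]
force: [0.4, 1.0, 1.4]
width: 0.087
gripper_force: 0.0
```

```bash
python3 -c "
from h import *
goto(.639,-.067,.24,44)"
```

```text
t 8.25 tcp [0.6555 0.3055 0.2481] shift [-98.4 359.7   7.1] ty -77.3 turn 58.7493545018655 q6 1.63 w 0.087 F [0.4 1.  1.4] T [ 0.003 -0.04   0.023]
```

```bash
python3 -c "
from h import *
print(at('top',(281,124),.0),at('top',(272,98),.2),at('side',(244,214),0))"
```

```text
[ 0.80605164 -0.07167973  0.        ] [ 0.81361071 -0.06293824  0.2       ] [ 0.82124061 -0.06986912  0.        ]
```

>>> {"method": "send_rows", "body": {
  "targets": [
    [1, [-9, 33, 2], -6],
    [1, [-18, 67, 4], -12],
    [1, [-28, 101, 4], -18],
    [1, [-37, 136, 4], -24],
    [1, [-46, 170, 4], -30],
    [1, [-56, 205, 4], -36],
    [1, [-65, 240, 4], -42],
    [1, [-75, 275, 4], -48],
    [1, [-84, 308, 4], -54],
    [1, [-93, 340, 10], -60],
    [1, [-98, 357, 30], -62],
    [1, [-98, 360, 60], -62]
  ]
}}

```text
time: 9.25
tcp_pos: [0.6398, -0.0731, 0.1859]
ee_rot: [2.493, 1.898, 0.007]
force: [0.8, -0.6, -0.2]
width: 0.087
gripper_force: 0.0
```

```bash
python3 -c "
from h import *
goto(.639,-.067,.089,-15)"
```

```text
t 9.25 tcp [ 0.6398 -0.0731  0.1859] shift [ 5.8 -3.3 96.9] ty -15.4 turn -0.4170389265945147 q6 -0.017 w 0.087 F [ 0.8 -0.6 -0.2] T [-0.069 -0.092 -0.049]
```

>>> {"method": "send_rows", "body": {
  "targets": [
    [1, [5, -3, 20], 0],
    [1, [5, -3, 30], 0],
    [1, [5, -3, 40], 0],
    [1, [5, -3, 40], 0]
  ]
}}

```text
time: 9.58
tcp_pos: [0.6349, -0.062, 0.1413]
ee_rot: [-2.495, -1.906, 0.003]
force: [0.7, 0.2, -0.1]
width: 0.0867
gripper_force: 0.0
```

```bash
python3 -c "
from h import *
goto(.639,-.067,.089,-15)"
```

```text
t 9.5833 tcp [ 0.6349 -0.062   0.1413] shift [-3.8  5.4 52.3] ty -15.2 turn -0.22569899796341986 q6 -0.006 w 0.0867 F [ 0.7  0.2 -0.1] T [ 0.005 -0.112 -0.014]
```

>>> {"method": "send_rows", "body": {
  "targets": [
    [1, [-3, 4, 0], 0],
    [1, [-4, 5, 10], 0],
    [1, [-4, 5, 25], 0],
    [1, [-4, 5, 40], 0],
    [1, [-4, 5, 49], 0],
    [1, [-4, 5, 51], 0],
    [1, [-4, 5, 51], 0],
    [0, [-4, 5, 51], 0],
    [0, [-4, 5, 51], 0]
  ]
}}

```text
time: 10.33
tcp_pos: [0.6402, -0.0677, 0.0928]
ee_rot: [2.495, 1.906, 0.002]
force: [0.2, -0.4, -0.6]
width: 0.0801
gripper_force: 0.0
```

```bash
python3 -c "
from h import *
goto(.639,-.067,.089,-15)"
```

```text
t 10.3333 tcp [ 0.6402 -0.0677  0.0928] shift [ 0.4 -1.4  3.8] ty -15.3 turn -0.25030027501981067 q6 -0.013 w 0.0801 F [ 0.2 -0.4 -0.6] T [ 0.    -0.048  0.004]
```

Now close, then turn in short steps, reading the torque each time.

>>> {"method": "send_rows", "body": {
  "targets": [
    [0, [0, -1, 2], 0],
    [0, [0, -1, 2.5], 0],
    [0, [0, -1, 2.5], 0],
    [0, [0, -1, 2.5], 0],
    [0, [0, -1, 2.5], 0],
    [0, [0, -1, 2.5], 0],
    [0, [0, -1, 2.5], 0],
    [0, [0, -1, 2.5], 0]
  ]
}}

```text
time: 11.0
tcp_pos: [0.6387, -0.0674, 0.0894]
ee_rot: [2.496, 1.907, 0.001]
force: [0.4, 0.0, 0.1]
width: 0.0534
gripper_force: 25.0
```

```bash
python3 -c "
from h import *
goto(.639,-.067,.089,-15);print(sense()['gripper_force'])"
```

```text
t 11.0 tcp [ 0.6387 -0.0674  0.0894] shift [0.4 0.2 0.4] ty -15.3 turn -0.2574777444309717 q6 -0.013 w 0.0534 F [0.4 0.  0.1] T [-0.024 -0.163 -0.008]
25.000100769102573
```

>>> {"method": "send_rows", "body": {
  "targets": [
    [0, [0, 0, 0.5], 3],
    [0, [0, 0, 1], 6],
    [0, [0, 0, 1], 9],
    [0, [0, 0, 1], 12]
  ]
}}

```text
time: 11.33
tcp_pos: [0.6386, -0.0673, 0.0891]
ee_rot: [2.684, 1.632, 0.001]
force: [0.6, -0.8, 4.1]
width: 0.0531
gripper_force: 25.0
```

```bash
python3 -c "
from h import *
goto(.639,-.067,.089,-15)"
```

```text
t 11.3333 tcp [ 0.6386 -0.0673  0.0891] shift [0.4 0.2 0.1] ty -27.4 turn -12.390125384668693 q6 0.199 w 0.0531 F [ 0.6 -0.8  4.1] T [ 0.012  0.071 -0.038]
```

>>> {"method": "send_rows", "body": {
  "targets": [
    [0, [0, 0, 0.1], 6],
    [0, [0, 0, 0.3], 12],
    [0, [0, 0, 0.4], 18],
    [0, [0, 0, 0.5], 24],
    [0, [0, 0, 0.5], 30],
    [0, [0, 0, 0.6], 36]
  ]
}}

```text
time: 11.83
tcp_pos: [0.6382, -0.067, 0.0885]
ee_rot: [-3.058, -0.719, 0.0]
force: [-0.5, 1.3, 5.0]
width: 0.0533
gripper_force: 25.0
```

```bash
python3 -c "
from h import *
goto(.639,-.067,.089,-15)"
```

```text
t 11.8333 tcp [ 0.6382 -0.067   0.0885] shift [ 0.7  0.4 -0.5] ty -63.5 turn -48.53874015351914 q6 0.83 w 0.0533 F [-0.5  1.3  5. ] T [0.131 0.162 0.039]
```

>>> {"method": "send_rows", "body": {
  "targets": [
    [0, [0, 0, 0.1], 6],
    [0, [0, 0, 0.2], 12],
    [0, [0, 0, 0.3], 18],
    [0, [0, 0, 0.4], 24],
    [0, [0, 0, 0.4], 30]
  ]
}}

```text
time: 12.25
tcp_pos: [0.639, -0.0673, 0.0883]
ee_rot: [3.14, -0.096, 0.002]
force: [-0.2, 0.8, 4.5]
width: 0.0533
gripper_force: 25.0
```

```bash
python3 -c "
from h import *
goto(.639,-.067,.089,-15)"
```

```text
t 12.25 tcp [ 0.639  -0.0673  0.0883] shift [ 0.  -0.3 -0.7] ty -93.5 turn -78.51388171405642 q6 1.354 w 0.0533 F [-0.2  0.8  4.5] T [0.111 0.046 0.125]
```

>>> {"method": "send_rows", "body": {
  "targets": [
    [0, [0, 0, 0], 5],
    [0, [0, 0, 0], 10],
    [0, [0, 0, 0], 15]
  ]
}}

```text
time: 12.5
tcp_pos: [0.6391, -0.0674, 0.0883]
ee_rot: [3.101, -0.504, 0.003]
force: [0.3, 0.9, 3.7]
width: 0.0531
gripper_force: 25.0
```

```bash
python3 -c "
from h import *
goto(.5415,.308,.25,-80)"
```

```text
t 12.5 tcp [ 0.6391 -0.0674  0.0883] shift [-211.2 -325.2 -162.1] ty -108.5 turn -28.466333698947707 q6 1.615 w 0.0531 F [0.3 0.9 3.7] T [0.11  0.053 0.138]
```

Jar A was loose too. Its torque plateaued at about 0.13 N m, so it is tight. Now to the middle slot.

>>> {"method": "send_rows", "body": {
  "targets": [
    [0, [0, 0, -10], 0],
    [0, [0, 0, -35], 0],
    [0, [0, 0, -70], 0],
    [0, [0, 0, -105], 0],
    [0, [0, 0, -140], 0],
    [0, [-5, -8, -158], 0],
    [0, [-17, -26, -162], 0],
    [0, [-34, -52, -162], 0],
    [0, [-53, -82, -162], 0],
    [0, [-72, -111, -162], 0],
    [0, [-91, -140, -162], 0],
    [0, [-110, -169, -162], 0]
  ]
}}

```text
time: 13.5
tcp_pos: [0.5846, 0.129, 0.2482]
ee_rot: [3.102, -0.495, -0.006]
force: [0.6, 0.0, -6.1]
width: 0.0535
gripper_force: 25.0
```

>>> {"method": "send_rows", "body": {
  "targets": [
    [0, [-19, -29, 0], 0],
    [0, [-38, -58, 0], 0],
    [0, [-56, -87, 0], 0],
    [0, [-74, -114, 0], 0],
    [0, [-88, -136, 0], 0],
    [0, [-97, -150, 0], 0],
    [0, [-101, -156, 0], 0],
    [0, [-101, -156, 0], 0],
    [0, [-101, -156, 0], 0]
  ]
}}

```text
time: 14.25
tcp_pos: [0.5393, 0.3067, 0.2486]
ee_rot: [3.1, -0.496, -0.002]
force: [-0.4, -0.6, -5.4]
width: 0.0534
gripper_force: 25.0
```

```bash
python3 -c "
from h import *
goto(.5415,.308,.1683)"
```

```text
t 14.25 tcp [0.5393 0.3067 0.2486] shift [ 1.7 -2.1 80.3] ty -108.2 turn None q6 2.226 w 0.0534 F [-0.4 -0.6 -5.4] T [-0.003  0.056  0.017]
```

>>> {"method": "send_rows", "body": {
  "targets": [
    [0, [0, 0, 20], 0],
    [0, [0, 0, 42], 0],
    [0, [0, 0, 60], 0],
    [0, [0, 0, 70], 0],
    [0, [0, 0, 74], 0],
    [0, [0, 0, 76], 0],
    [0, [0, 0, 77], 0],
    [0, [0, 0, 77], 0]
  ]
}}

```text
time: 14.92
tcp_pos: [0.5408, 0.3074, 0.1732]
ee_rot: [-3.101, 0.499, -0.003]
force: [-0.5, 1.0, -5.1]
width: 0.053
gripper_force: 25.0
```

```bash
python3 -c "
from h import *
goto(.5415,.308,.1683)"
```

```text
t 14.9167 tcp [0.5408 0.3074 0.1732] shift [ 0.5 -0.8  4.9] ty -108.3 turn None q6 2.227 w 0.053 F [-0.5  1.  -5.1] T [ 0.052  0.02  -0.007]
```

>>> {"method": "send_rows", "body": {
  "targets": [
    [0, [0, 0, 0.8], 0],
    [0, [0, 0, 1.6], 0],
    [0, [0, 0, 2.4], 0],
    [0, [0, 0, 3.2], 0],
    [0, [0, 0, 4], 0],
    [0, [0, 0, 4.6], 0],
    [0, [0, 0, 4.6], 0]
  ]
}}

```text
time: 15.5
tcp_pos: [0.54, 0.3076, 0.1684]
ee_rot: [-3.102, 0.498, -0.001]
force: [-1.8, -0.3, 0.8]
width: 0.0533
gripper_force: 25.0
```

```bash
python3 -c "
from h import *
goto(.5415,.308,.1683)"
```

```text
t 15.5 tcp [0.54   0.3076 0.1684] shift [ 1.3 -0.9  0.1] ty -108.2 turn None q6 2.228 w 0.0533 F [-1.8 -0.3  0.8] T [-0.002  0.268  0.014]
```

>>> {"method": "send_rows", "body": {
  "targets": [
    [1, [0, 0, 0], 0],
    [1, [0, 0, 0], 0],
    [1, [0, 0, 0], 0],
    [1, [0, 0, 0], 0],
    [1, [0, 0, -2], 0],
    [1, [0, 0, -15], 0],
    [1, [0, 0, -40], 0],
    [1, [0, 0, -65], 0],
    [1, [0, 0, -80], 0],
    [1, [0, 0, -80], -6],
    [1, [0, 0, -80], -12]
  ]
}}

```text
time: 16.42
tcp_pos: [0.5408, 0.3079, 0.2497]
ee_rot: [-3.136, 0.163, -0.006]
force: [-0.2, -0.7, -0.1]
width: 0.0869
gripper_force: 0.0
```

```bash
python3 -c "
from h import *
goto(.487,.0293,.16,-10)"
```

```text
t 16.4167 tcp [0.5408 0.3079 0.2497] shift [-24.9 282.8  89.1] ty -96.0 turn -85.96860655580315 q6 2.013 w 0.0869 F [-0.2 -0.7 -0.1] T [ 0.042  0.033 -0.037]
```

>>> {"method": "send_rows", "body": {
  "targets": [
    [1, [-3, 26, 0], -7],
    [1, [-5, 54, 0], -14],
    [1, [-8, 82, 0], -21],
    [1, [-10, 111, 0], -28],
    [1, [-12, 140, 0], -35],
    [1, [-15, 169, 0], -42],
    [1, [-17, 198, 0], -49],
    [1, [-20, 226, 10], -56],
    [1, [-22, 252, 30], -63],
    [1, [-24, 271, 55], -70],
    [1, [-25, 281, 75], -77],
    [1, [-25, 283, 85], -84]
  ]
}}

```text
time: 17.42
tcp_pos: [0.4826, 0.0271, 0.1609]
ee_rot: [-2.441, -1.975, 0.004]
force: [0.0, 0.1, 0.1]
width: 0.0871
gripper_force: 0.0
```

>>> {"method": "send_rows", "body": {
  "targets": [
    [1, [0, 0, 2], 0],
    [1, [0, 0, 4], 0],
    [1, [0, 0, 4], 0]
  ]
}}

```text
time: 17.67
tcp_pos: [0.4847, 0.0291, 0.159]
ee_rot: [2.448, 1.968, 0.001]
force: [0.4, 0.9, 0.2]
width: 0.0871
gripper_force: 0.0
```

```bash
python3 -c "
from h import *
goto(.487,.0293,.089,-10)"
```

```text
t 17.6667 tcp [0.4847 0.0291 0.159 ] shift [ 0.7  2.1 70. ] ty -12.4 turn -2.3891739303751365 q6 0.045 w 0.0871 F [0.4 0.9 0.2] T [ 0.006 -0.011  0.057]
```

>>> {"method": "send_rows", "body": {
  "targets": [
    [1, [1, 2, 15], 0],
    [1, [1, 2, 35], 0],
    [1, [1, 2, 55], 0],
    [1, [1, 2, 67], 0],
    [1, [1, 2, 70], 0],
    [0, [1, 2, 70], 0],
    [0, [1, 2, 70], 0],
    [0, [1, 2, 70], 0],
    [0, [1, 2, 70], 0],
    [0, [1, 2, 70], 0],
    [0, [1, 2, 70], 0],
    [0, [1, 2, 70], 0]
  ]
}}

```text
time: 18.67
tcp_pos: [0.4859, 0.0295, 0.089]
ee_rot: [-2.446, -1.971, 0.001]
force: [-1.5, -0.7, 4.3]
width: 0.0531
gripper_force: 25.0
```

>>> {"method": "send_rows", "body": {
  "targets": [
    [0, [0, 0, 0], 0],
    [0, [0, 0, 0], 0],
    [0, [0, 0, 0], 0],
    [0, [0, 0, 0], 0]
  ]
}}

```text
time: 19.0
tcp_pos: [0.4859, 0.0296, 0.089]
ee_rot: [-2.445, -1.971, 0.001]
force: [-2.7, 0.8, 5.8]
width: 0.053
gripper_force: 25.0
```

```bash
python3 -c "
from h import *
goto(.487,.0293,.089,-10)"
```

```text
t 19.0 tcp [0.4859 0.0296 0.089 ] shift [-0.   1.1 -0. ] ty -12.3 turn -2.255431192468137 q6 0.045 w 0.053 F [-2.7  0.8  5.8] T [ 0.079  0.272 -0.024]
```

Already pressing at 5.8 N. Turn.

>>> {"method": "send_rows", "body": {
  "targets": [
    [0, [0, 0, 0], 3],
    [0, [0, 0, 0], 6],
    [0, [0, 0, 0.1], 9],
    [0, [0, 0, 0.2], 12]
  ]
}}

```text
time: 19.33
tcp_pos: [0.4871, 0.0293, 0.089]
ee_rot: [2.639, 1.702, 0.002]
force: [0.1, 0.4, 6.4]
width: 0.0532
gripper_force: 25.0
```

```bash
python3 -c "
from h import *
goto(.487,.0293,.089,-10)"
```

```text
t 19.3333 tcp [0.4871 0.0293 0.089 ] shift [-0.  -0.1 -0. ] ty -24.4 turn -14.361661808124566 q6 0.256 w 0.0532 F [0.1 0.4 6.4] T [0.038 0.007 0.133]
```

>>> {"method": "send_rows", "body": {
  "targets": [
    [0, [0, 0, 0.1], 6],
    [0, [0, 0, 0.2], 12],
    [0, [0, 0, 0.2], 18],
    [0, [0, 0, 0.3], 24],
    [0, [0, 0, 0.3], 30],
    [0, [0, 0, 0.3], 36]
  ]
}}

```text
time: 19.83
tcp_pos: [0.4877, 0.0291, 0.0889]
ee_rot: [3.037, 0.799, 0.005]
force: [-0.3, 0.1, 6.5]
width: 0.053
gripper_force: 25.0
```

```bash
python3 -c "
from h import *
goto(.487,.0293,.089,-10)"
```

```text
t 19.8333 tcp [0.4877 0.0291 0.0889] shift [-0.5 -0.5 -0.1] ty -60.5 turn -50.50189398348991 q6 0.887 w 0.053 F [-0.3  0.1  6.5] T [0.015 0.03  0.161]
```

>>> {"method": "send_rows", "body": {
  "targets": [
    [0, [0, 0, 0], 6],
    [0, [0, 0, 0.1], 12],
    [0, [0, 0, 0.2], 18],
    [0, [0, 0, 0.2], 24],
    [0, [0, 0, 0.2], 30]
  ]
}}

```text
time: 20.25
tcp_pos: [0.488, 0.0291, 0.0889]
ee_rot: [3.141, -0.014, 0.006]
force: [-0.4, -0.4, 6.3]
width: 0.053
gripper_force: 25.0
```

```bash
python3 -c "
from h import *
goto(.43,.311,.25)"
```

```text
t 20.25 tcp [0.488  0.0291 0.0889] shift [ -59.8 -281.3 -161.6] ty -90.5 turn None q6 1.41 w 0.053 F [-0.4 -0.4  6.3] T [-0.004  0.044  0.204]
```

Jar B was tight from the start. I'll carry it to the near slot.

>>> {"method": "send_rows", "body": {
  "targets": [
    [0, [0, 0, -10], 0],
    [0, [0, 0, -35], 0],
    [0, [0, 0, -70], 0],
    [0, [0, 0, -105], 0],
    [0, [0, 0, -140], 0],
    [0, [-2, -10, -158], 0],
    [0, [-7, -32, -162], 0],
    [0, [-14, -66, -162], 0],
    [0, [-21, -100, -162], 0],
    [0, [-28, -134, -162], 0],
    [0, [-36, -168, -162], 0],
    [0, [-43, -200, -162], 0]
  ]
}}

```text
time: 21.25
tcp_pos: [0.4424, 0.231, 0.2486]
ee_rot: [3.141, -0.007, -0.005]
force: [-0.3, 0.9, -5.8]
width: 0.0536
gripper_force: 25.0
```

>>> {"method": "send_rows", "body": {
  "targets": [
    [0, [-6, -30, 0], 0],
    [0, [-11, -54, 0], 0],
    [0, [-15, -71, 0], 0],
    [0, [-17, -79, 0], 0],
    [0, [-17, -81, 0], 0],
    [0, [-17, -81, 0], 0],
    [0, [-17, -81, 0], 0]
  ]
}}

```text
time: 21.83
tcp_pos: [0.4275, 0.3096, 0.2494]
ee_rot: [3.14, -0.008, -0.002]
force: [0.2, -0.5, -5.2]
width: 0.0535
gripper_force: 25.0
```

```bash
python3 -c "
from h import *
goto(.43,.311,.1689)
cv2.imwrite('pics/p2.png',cv2.resize(snapshot('side')[200:400,150:400],None,fx=2.4,fy=2.4,interpolation=cv2.INTER_CUBIC)[:,:,::-1])"
```

```text
t 21.8333 tcp [0.4275 0.3096 0.2494] shift [ 2.5 -1.6 80.5] ty -90.3 turn None q6 1.992 w 0.0535 F [ 0.2 -0.5 -5.2] T [ 0.009  0.105 -0.002]
```

View pics/p2.png

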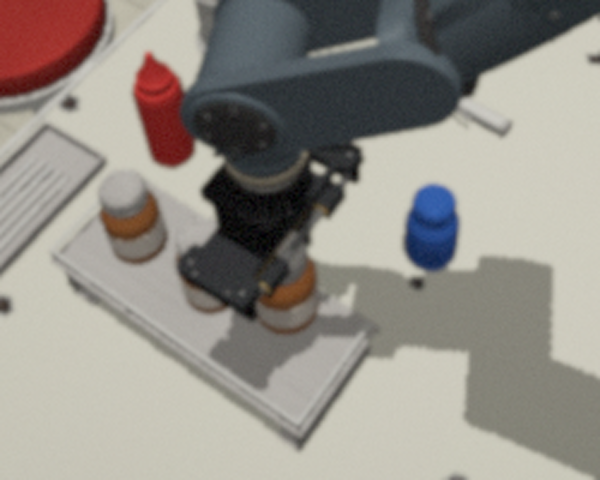

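Jars C at (135,215) and A at (205,285) stand upright on the shelf, and B hangs at (288,300) over the near slot. I'll lower it.

>>> {"method": "send_rows", "body": {
  "targets": [
    [0, [1, 0, 20], 0],
    [0, [1, 0, 42], 0],
    [0, [1, 0, 60], 0],
    [0, [1, 0, 70], 0],
    [0, [1, 0, 74], 0],
    [0, [1, 0, 76], 0],
    [0, [1, 0, 77], 0],
    [0, [1, 0, 77], 0]
  ]
}}

```text
time: 22.55
tcp_pos: [0.4294, 0.3109, 0.1737]
ee_rot: [-3.141, 0.007, -0.003]
force: [0.3, 0.1, -5.7]
width: 0.0532
gripper_force: 25.0
```

>>> {"method": "send_rows", "body": {
  "targets": [
    [0, [0, 0, 0.8], 0],
    [0, [0, 0, 1.6], 0],
    [0, [0, 0, 2.4], 0],
    [0, [0, 0, 3.2], 0],
    [0, [0, 0, 3.6], 0],
    [0, [0, 0, 3.6], 0]
  ]
}}

```text
time: 23.05
tcp_pos: [0.4285, 0.3108, 0.1694]
ee_rot: [-3.141, 0.007, -0.0]
force: [0.1, -0.0, -4.9]
width: 0.0538
gripper_force: 25.0
```

```bash
python3 -c "
from h import *
goto(.43,.311,.1689)"
```

```text
t 23.05 tcp [0.4285 0.3108 0.1694] shift [ 1.5 -0.2  0.5] ty -90.3 turn None q6 1.991 w 0.0538 F [ 0.1 -0.  -4.9] T [0.008 0.033 0.058]
```

>>> {"method": "send_rows", "body": {
  "targets": [
    [0, [0, 0, 0.6], 0],
    [0, [0, 0, 1.2], 0],
    [0, [0, 0, 1.2], 0]
  ]
}}

```text
time: 23.3
tcp_pos: [0.4287, 0.311, 0.1691]
ee_rot: [-3.141, 0.007, -0.001]
force: [-2.2, -0.3, 4.2]
width: 0.0533
gripper_force: 25.0
```

```bash
python3 -c "
from h import *
goto(.43,.311,.1689)"
```

```text
t 23.3 tcp [0.4287 0.311  0.1691] shift [ 1.3 -0.   0.2] ty -90.2 turn None q6 1.991 w 0.0533 F [-2.2 -0.3  4.2] T [0.044 0.376 0.008]
```

Seated. Release, rise and back off towards the robot's right so the top camera can see the shelf.

>>> {"method": "send_rows", "body": {
  "targets": [
    [1, [0, 0, -0.5], 0],
    [1, [0, 0, -0.5], 0],
    [1, [0, 0, -0.5], 0],
    [1, [0, 0, -0.5], 0],
    [1, [0, 0, -2], 0],
    [1, [0, 0, -15], 0],
    [1, [0, 0, -40], 0],
    [1, [0, 0, -65], 0],
    [1, [0, 0, -90], 0]
  ]
}}

```text
time: 24.05
tcp_pos: [0.4284, 0.3105, 0.2589]
ee_rot: [3.141, -0.007, -0.001]
force: [0.5, -0.3, 0.1]
width: 0.0868
gripper_force: 0.0
```

>>> {"method": "send_rows", "body": {
  "targets": [
    [1, [5, 25, 0], 0],
    [1, [10, 60, 0], 0],
    [1, [15, 95, 0], 0],
    [1, [20, 130, 0], 0],
    [1, [25, 165, 0], 0],
    [1, [30, 200, 0], 0],
    [1, [35, 235, 0], 0],
    [1, [40, 270, 0], 0],
    [1, [40, 300, 0], 0],
    [1, [40, 310, 0], 0],
    [1, [40, 310, 0], 0],
    [1, [40, 310, 0], 0]
  ]
}}

```text
time: 25.05
tcp_pos: [0.467, 0.0008, 0.2581]
ee_rot: [-3.141, 0.009, 0.001]
force: [1.1, 0.5, -0.6]
width: 0.0875
gripper_force: 0.0
```

```bash
python3 -c "
from h import *
t=snapshot('top')[120:300,60:260];s=snapshot('side')[200:380,150:350]
cv2.imwrite('pics/f.png',cv2.resize(np.hstack([t,s]),(800,360),interpolation=cv2.INTER_CUBIC)[:,:,::-1])"
```

```text
(no output)
```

View pics/f.png

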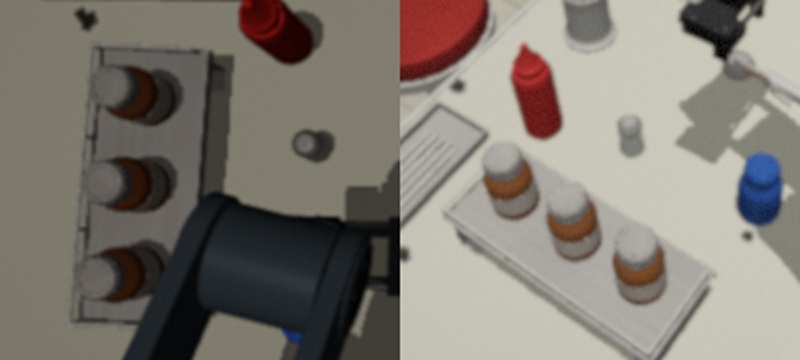

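All three jars stand upright on the shelf, within its edges. In the top half of the picture they are at about (125,92), (120,185) and (115,275), and the things around them have not moved.

```bash
python3 -c "
from workcell import *
print(job_done())"
```

```text
the job is handed in; nothing more can be done
None
```

I've handed the job in: the two loose lids (jars A and C, lettered by me as the jars look identical) are screwed home, jar B's was already tight, and all three jars stand upright on the shelf; it took about 25 of the 72 s, and no verdict came back.

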